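Press the lid onto one sauce jar with the handwheel press

TASK

One jar on the chopping board still has its yellow lid standing proud: stand it in the nest of the lid press, push the loading slide fully home against its stop, then turn the handwheel by its handle exactly one revolution, over the top away from the robot, so that the ram presses the lid on and the handle comes back to the top. The press only stands loose on the table, so feel for the stop and lead the handle round its circle without shoving or dragging the press; let the press do the pressing, and leave the other things where they are.

Things in the scene. Friction and masses are not known exactly. Their poses are not given: they have to be found in the camera images.
- jar: Amber glass jar to be closed: 54 mm across, straight-sided from 3 to 44 mm up (foot tapers to 50 mm), then a neck; yellow metal lid, 48 mm across, caught on the rim and standing proud: 71 mm to its top now, 65 mm when pressed home. About 0.2 kg. Origin: centre of the underside, z up. It stands on the 25 mm thick board in a row with two closed jars with white lids, 95 to 130 mm apart.
- lid (a joint): How far the yellow lid has been pressed down onto the jar: 0 as it stands proud, 0.006 m fully home. It takes about 30 N to move it, and it stays where it is pressed.
- press: Green bench lid press, 5 kg, standing unbolted on smooth feet: some 12 N along its x axis starts it sliding. Origin on the table under the ram's axis; z up, -x its open front (loading slide), +y its handwheel side. Bed 240 x 170 x 18 mm; head from 135 mm up, its front 26 mm ahead of the ram; white sprung pressure pad 52 mm across, underside 113 mm up at the top of its 20 mm stroke.
- slide (a joint): Travel of the loading slide along the press's +x: 0 drawn right out, 0.118 m fully home against its solid stop, the nest then under the ram. Plain slide, about 4 N of friction, no detent; stays where it is left.
- nest (a point): Centre of the nest's floor on the loading slide, 30 mm above the table: a black ring 58 mm inside, 70 mm outside, 10 mm high, that takes the jar's foot with 2 mm to spare all round. Moves with the slide; axes those of the press.
- push_face (a point): On the outer (front) face of the slide's upright push plate, in its middle, 50 mm above the table, 76 mm ahead of the nest's centre. The plate is 70 mm wide, 6 mm thick, from 20 to 72 mm above the table, and faces the press's -x. Push here along the press's +x.
- wheel (a joint): Angle of the black handwheel (164 mm across): 0 with the handle at the top and the ram up; positive as the handle goes over the top away from the robot (towards the press's +x) and down; pi with handle and ram at the bottom; 2 pi (6.283) after one revolution. It starts within 0.1 of 0. Friction needs about 3 N at the handle, pressing the lid about 5 N more; stays where it is left.
- handle (a point): Grip point on the wheel's handle: a black revolving sleeve, 20 mm across, 80 mm long, parallel to the press's y axis, this point in its axis 58 mm out from the wheel's face and 32 mm from its free end. It moves on a circle of 66 mm radius about hub; the sleeve spins freely on its pin (so this point's orientation means nothing).
- hub (a point): Centre of the circle on which handle moves: on the wheel's axis, 210 mm above the table, 156 mm to the +y side of the ram's axis (in air, 58 mm outside the wheel's face). The circle lies in the press's x-z plane; axes those of the press.
- jar_b: Closed jar with a white lid, 54 mm across, 65 mm high; leave alone. Origin: centre of the underside.
- jar_c: Closed jar with a white lid, 54 mm across, 65 mm high; leave alone. Origin: centre of the underside.
- bowl_a: White sauce bowl, 110 mm across, 50 mm high; leave alone.
- bowl_b: Blue sauce bowl, 110 mm across, 50 mm high; leave alone.
- sauce: Sauce bottle with a red cap, 56 mm across, 170 mm high; leave alone.
- spice: Red spice tin, 60 mm across, 90 mm high; leave alone.
There are look-alikes about, which are no part of the job. What is shaped like the jar but blue or turquoise is not meant.

How it is judged:
By the outcome, as a careful person would: the job done as asked, in the order asked, and still so for the second after the job is handed in, with the robot touching nothing.
It also fails if it takes over 72 s, if anything falls off the work surface, if the arm or the gripper's body presses on something with over 40 N, if the wrist force passes 120 N, or if a joint passes its speed limit or range.

ROBOT

A 6-joint arm with a two-finger parallel gripper is mounted at the origin on the work surface. World frame = base frame: x ahead of the robot, y to its left, z up, the work surface at z = 0. Lengths are in m, angles in rad, forces in N, time in s.
With the tool pointing down it reaches from about 0.35 to 0.725 m from the base axis. Payload 4.3 kg.
Tool frame: the origin (TCP) lies on the mounting face of the last link; the fingertips stand 173 mm ahead of it and the grasp point (between the pads) lies 155 mm ahead of it (grip_depth is the distance from the TCP to the grasp point, in m); z points along the fingers, y is the line along which they close (so a half turn about z gives the same grasp; the last joint's range is limited). The gripper opens to 85 mm and grips with 20 to 120 N. Pads are 22 mm wide; open, the fingers measure 114 mm over their backs; the gripper's body (76 mm by 85 mm) begins 54 mm behind the grasp point. The pads swing forward as they close: fully open they stand 13 mm farther back than shut.
Start: joints at [1.053, 0.377, 0.081, 1.274, 0, 1.46], TCP at [0.228, 0.528, 0.405] pointing down, gripper open.
Joint ranges: [-2.72, 2.72], [-0.84, 1.66], [-1.02, 1.22], [-1.77, 2.12], [-1.37, 1.28], [-3.14, 3.14]. Speed limits (rad/s): [2.57, 2.57, 3.14, 3.14, 3.14, 3.14].

INTERFACE

Orientations are given as a unit quaternion [x, y, z, w].
In Python, from workcell import sense, snapshot, finish_job, grip_depth gives the robot as it stands.
- The arm moves only by the tool arm_command, never from a script. Its argument "commands" is a list of rows, each a list of 7 numbers: the shift along the tool's x, y, z in m, then the turn, a rotation vector about the tool's x, y, z in rad, then the closure, from -1 (fully open) to 1 (shut). A call has 1 to 20 rows; each row is the pose to reach, as a shift and turn from the pose commanded when the call began, along the tool's axes at that moment; what a row does not reach only later rows make up. A row lasts 1/8 s, in which the tool goes at most 62.5 mm and 10.7 degrees, less where a joint would pass 70% of its speed; a pose out of reach is approached as far as the arm can. A call with a gripper value outside its range is refused whole. The fingers move at their own pace and stop on an object; "squeeze" is the grip in N (left out, the last holds). Time passes only in rows, so rows that repeat a pose let the fingers close. It gives the time, the measured TCP pose, the force, the opening and the grip force at its end, in the units of the state.
- sense(): the state, without advancing time (a new reading comes with each control period).
- snapshot(name): name is "scene" or "top"; returns a dict with "pixels" (420x560x3 uint8, red, green, blue), "fovy" (degrees; the focal length in pixels is half the picture's height over the tangent of half this angle, whatever the lens; pixels are square), "cx", "cy" (the principal point, pixels), "k1" (the pictures are not rectified: a ray, as slopes to the right and down, at radius r is drawn at 1 + k1 r^2 times it, then the intrinsics apply), "pose" (4x4, takes a point from camera to world coordinates). Camera axes: x right, y down, z forward; pixel columns grow to the right and rows downward; lengths in m; the calibration is good to about 2 mm. A picture is of the moment at which its call begins. There is no depth.
- finish_job(): hands the job in; it is judged then, once.
The state is a dict: "clock": time; "joints": joint angles; "dq": joint speeds; "tau": joint torques, N m; "tool_pos": TCP position; "tcp_rot": TCP orientation; "wrist_force": force on the tool from outside, world axes, zero at the start; "moment": the same for the moment, N m; "width": finger opening in m; "grasp_force": force on a finger pad.
Only numpy, scipy, OpenCV 4.12 (cv2) and the standard library are available. Lean on these libraries where they do the work, as an engineer would, in place of code of your own. Each camera call takes 0.05 s, during which the arm holds its last target. There are 200 camera calls.

## Working session

There is one attempt and no reset: what is moved stays moved. The work goes in short steps, Python scripts to look and compute and a tool call to move; the robot and the scene stay as the last step left them, time stands still between calls to the robot, and variables do not carry over. Pictures are saved under pics/ and viewed, at most 10 in all, crops included, and the job is handed in when it is done.

Besides the shell and the picture viewer there is one more tool, called after "Emit:" as name(argument=value, ...), one argument or row to a line, values as JSON. arm_command: Moves the arm, as the interface text tells. Its arguments: {"type":"object","properties":{"commands":{"type":"array"},"squeeze":{"type":"number"}},"required":["commands"]}

```bash
ls; mkdir -p pics
cat > h.py <<'E'
import numpy as np, cv2
from scipy.spatial.transform import Rotation as R
from workcell import sense, snapshot, finish_job, grip_depth
def K(s):
    h,w=s["pixels"].shape[:2]; f=h/2/np.tan(np.radians(s["fovy"])/2)
    return np.array([[f,0,s["cx"]],[0,f,s["cy"]],[0,0,1.]]), np.array([s["k1"],0,0,0,0.])
def save(s,n): cv2.imwrite("pics/"+n,s["pixels"][:,:,::-1])
def w(s,u,v,z):
    k,d=K(s); p=cv2.undistortPointsIter(np.array([[[u,v]]],float),k,d,None,None,(3,50,1e-10))[0,0] if hasattr(cv2,'undistortPointsIter') else cv2.undistortPoints(np.array([[[u,v]]],float),k,d)[0,0]
    T=np.array(s["pose"]); r=T[:3,:3]@[p[0],p[1],1]; o=T[:3,3]
    return o+r*(z-o[2])/r[2]
def px(s,P):
    T=np.array(s["pose"]); k,d=K(s); c=(np.atleast_2d(P)-T[:3,3])@T[:3,:3]
    return cv2.projectPoints(c.reshape(-1,1,3),np.zeros(3),np.zeros(3),k,d)[0][:,0]
E
python3 - <<'E'
from h import *
for n in("scene","top"):
    s=snapshot(n); save(s,n+"0.png"); print(n,s["fovy"],s["cx"],s["cy"],s["k1"],np.round(s["pose"],3).tolist())
q=sense();print(q, grip_depth)
E
```

```text
pics
scene 55.21067947928721 279.47833198917897 211.04553859121074 -0.04139528553683734 [[-0.167, 0.64, -0.75, 1.271], [0.986, 0.122, -0.114, 0.169], [0.019, -0.759, -0.651, 0.868], [0.0, 0.0, 0.0, 1.0]]
top 54.356484940538905 278.76093061855454 204.9493613625866 -0.12040961634973153 [[-0.002, -0.997, 0.071, 0.327], [-1.0, 0.002, 0.006, 0.052], [-0.006, -0.071, -0.997, 1.58], [0.0, 0.0, 0.0, 1.0]]
{'clock': 0.1, 'joints': array([1.05269252e+00, 3.78020189e-01, 7.97825551e-02, 1.27440504e+00,
       2.08445951e-05, 1.46044045e+00]), 'dq': array([-0.00021763, -0.00328012,  0.00402353, -0.00140462,  0.00023282,
       -0.00018271]), 'tau': array([ 1.52663575e-03, -4.64691067e+01,  2.70584375e+01,  1.20001376e-02,
       -8.61839794e-05, -6.66253229e-06]), 'tool_pos': array([0.22790265, 0.52762065, 0.40384571]), 'tcp_rot': array([ 2.02464501e-01,  9.79289168e-01, -8.74746667e-04, -2.95249575e-04]), 'wrist_force': array([-1.22059865,  0.55560271,  0.51631785]), 'moment': array([-0.0276289 , -0.05548793, -0.04969205]), 'grasp_force': 0.0, 'width': 0.08548339657659612} 0.1547
```

View pics/scene0.png

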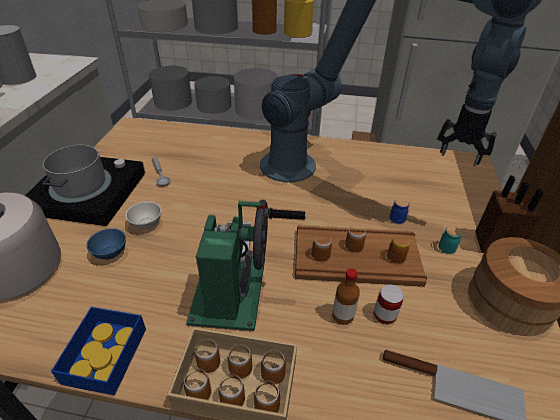

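View pics/top0.png

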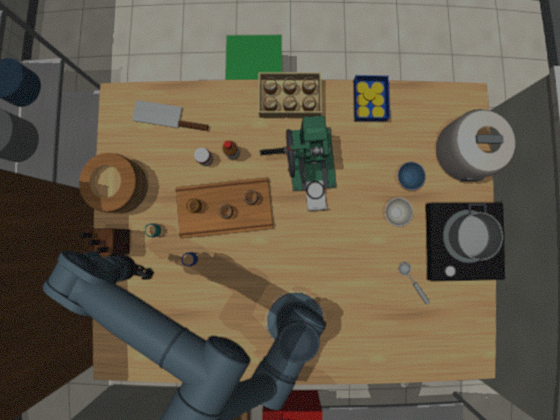

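The scene view shows the yellow-lid candidate at (398,248), white-lid jars at (322,248) and (356,238), and blue and turquoise look-alikes at (400,212) and (450,240). In the top view, the candidate is at (194,206), the white lids are at (228,212) and (252,198), and the look-alikes are at (190,258) and (153,230). The press is at (315,155), with its nest at (315,190) and its handle at (272,152). Next, one close composite to check.

Run:
```python
from h import *
a=snapshot("scene")["pixels"];b=snapshot("top")["pixels"]
f=lambda i,x,y,ww,hh:cv2.resize(i[y:y+hh,x:x+ww],(400,300),interpolation=cv2.INTER_CUBIC)
im=np.vstack([np.hstack([f(a,290,195,140,105),f(b,170,165,112,84)]),np.hstack([f(a,180,185,180,135),f(b,250,110,136,102)])])
cv2.imwrite("pics/c1.png",im[:,:,::-1])
```

```text
(no output)
```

View pics/c1.png

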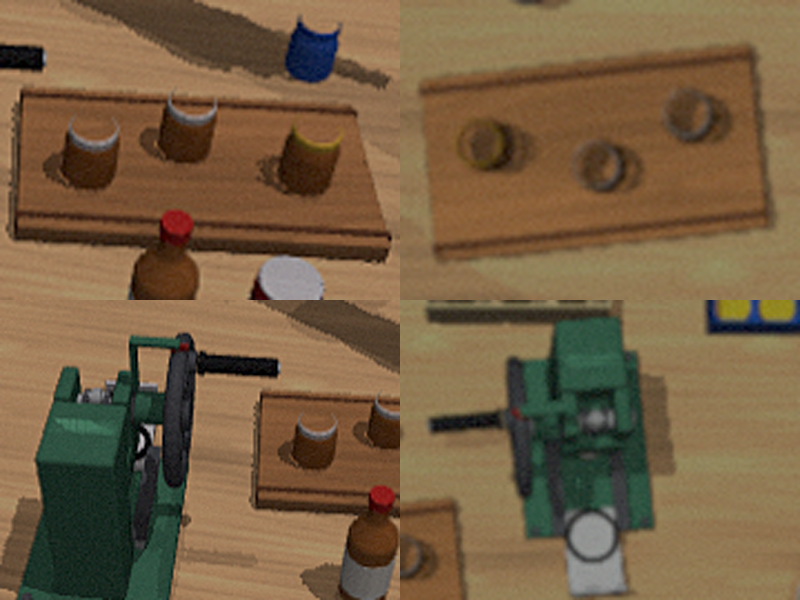

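The crop confirms the choice: the yellow-lidded jar is the one at scene (398,248) / top (193.5,205). The press front faces the robot, the nest ring is at top (315.6,190), and the handle points to +y.

Run:
```python
from h import *
s=snapshot("top");c=snapshot("scene")
f=lambda x,y:(250+(x-400)*.34,110+(y-300)*.34)
g=lambda x,y:(180+x*.45,185+(y-300)*.45)
for n,p,z in [("jar",(193.5,205.3),.095),("jarb",(170+204*.28,165+166*.28),.088),("jarc",(170+290*.28,165+114*.28),.088),("nest",f(592.5,535),.04),("bedFL",f(524,537),.018),("bedFR",f(653,528),.018),("bedRR",f(637,350),.018),("hend",f(430,425),.276),("hwheel",f(508,420),.276),("plateL",f(569,594),.072),("plateR",f(626,592),.072),("blue",(190,258),.068)]:
    print(n,np.round(w(s,*p,z),4))
print("scene jar top rim",w(c,290+318*.35,195+140*.35,.09), w(c,*g(278,366),.276),w(c,*g(198,362),.276))
print(px(c,w(s,193.5,205.3,.095)),px(s,[0,0,0]))
```

```text
jar [0.433  0.3733 0.095 ]
jarb [0.4105 0.2502 0.088 ]
jarc [0.4638 0.1619 0.088 ]
nest [ 0.4943 -0.0779  0.04  ]
bedFL [0.4943 0.0098 0.018 ]
bedFR [ 0.5058 -0.1591  0.018 ]
bedRR [ 0.7437 -0.1416  0.018 ]
hend [0.5908 0.1195 0.276 ]
hwheel [0.5961 0.0337 0.276 ]
plateL [ 0.4164 -0.045   0.072 ]
plateR [ 0.4187 -0.1167  0.072 ]
blue [0.2391 0.3904 0.068 ]
scene jar top rim [0.44803308 0.38438098 0.09      ] [0.58984233 0.12339774 0.276     ] [0.59895758 0.04283228 0.276     ]
[[397.32847099 238.41383036]] [[295.01507003 319.49158227]]
```

```bash
cat >> h.py <<'E'
YAW=0.066
def go(pos,head):
    "tool-frame shift+turn to grasp-point pos (world), tool down, tool y heading head (rad)"
    q=sense(); A=R.from_quat(q["tcp_rot"]); y=np.array([np.cos(head),np.sin(head),0]); z=np.array([0,0,-1.])
    B=R.from_matrix(np.c_[np.cross(y,z),y,z]); t=np.array(pos)-z*-0+np.array([0,0,grip_depth])
    return np.round(np.r_[A.inv().apply(t-q["tool_pos"]),(A.inv()*B).as_rotvec()],4).tolist()
E
python3 - <<'E'
from h import *
print(go([.433,.3733,.14],YAW))
E
```

```text
[-0.2495, -0.0604, 0.1097, -0.0006, 0.0003, 1.097]
```

Emit:
arm_command(
  commands=[
    [-0.05,-0.012,0,0,0,0.18,-1],
    [-0.1,-0.024,0,0,0,0.36,-1],
    [-0.15,-0.036,0.02,0,0,0.54,-1],
    [-0.2,-0.048,0.05,0,0,0.72,-1],
    [-0.2495,-0.0604,0.08,0,0,0.9,-1],
    [-0.2495,-0.0604,0.1,0,0,1.08,-1],
    [-0.2495,-0.0604,0.11,0,0,1.097,-1],
    [-0.2495,-0.0604,0.11,0,0,1.097,-1],
  ],
  squeeze=20,
)

```text
clock: 1.3
tool_pos: [0.4325, 0.3736, 0.2943]
tcp_rot: [0.682, 0.731, -0.001, -0.0]
wrist_force: [0.4, 0.7, 0.2]
width: 0.0855
grasp_force: 0.0
```

Run:
```python
from h import *
print(go([.433,.3733,.062],YAW),sense()["joints"])
a=snapshot("scene")["pixels"];b=snapshot("top")["pixels"]
f=lambda i,x,y,ww,hh:cv2.resize(i[y:y+hh,x:x+ww],(400,300),interpolation=cv2.INTER_CUBIC)
im=np.hstack([f(a,330,170,140,105),f(b,140,165,112,84)])
cv2.imwrite("pics/c2.png",im[:,:,::-1])
```

```text
[-0.0003, 0.0006, 0.0776, -0.0012, 0.0006, 0.0031] [ 6.01496039e-01  4.25055445e-01 -1.38975502e-01  1.00809947e+00
  1.26662358e-04  2.10322894e+00]
```

View pics/c2.png

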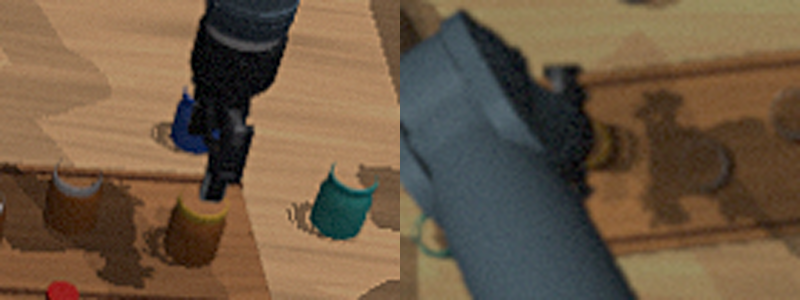

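The gripper is above the yellow jar: the scene crop shows its fingers just over the yellow rim, about (400,242). I'll check the two-view agreement numerically from the first pictures.

Run:
```python
from h import *
from scipy.optimize import minimize
ang=np.linspace(0,2*np.pi,40,endpoint=False)
def ring(x,y,z,r): return np.c_[x+r*np.cos(ang),y+r*np.sin(ang),0*ang+z]
for n,box in(("scene",(380,225,420,270)),("top",(180,192,208,220))):
    s=snapshot(n); im=cv2.imread(f"pics/{n}0.png"); h=cv2.cvtColor(im,cv2.COLOR_BGR2HSV).astype(int)
    x0,y0,x1,y1=box; b=h[y0:y1,x0:x1]
    m=(b[:,:,0]>21)&(b[:,:,0]<36)&(b[:,:,1]>120)
    v,u=np.nonzero(m); print(n,"yellow bbox",u.min()+x0,u.max()+x0,v.min()+y0,v.max()+y0,m.sum(), u.mean()+x0,v.mean()+y0)
    for P in((.433,.3733),):
        for z,r in((.096,.024),(.082,.024),(.03,.027)):
            p=px(s,ring(*P,z,r)); print(z,p.min(0).round(1),p.max(0).round(1))
    for row in range(y0,y1):
        print(row,''.join('Y' if m[row-y0,c] else ('j' if b[row-y0,c,1]>150 and b[row-y0,c,2]<125 else '.') for c in range(x1-x0)))
```

```text
scene yellow bbox 393 407 243 247 5 400.2 245.2
0.096 [388.6 232.2] [406.2 244.3]
0.082 [387.7 235.7] [405.  247.9]
0.03 [383.1 247.8] [402.1 261.5]
225 ........................................
226 ........................................
227 ........................................
228 ........................................
229 ........................................
230 ........................................
231 ....jj.jjj.........j....................
232 jjjjjjjjjj..jj.jjjjj.jj.j.j..jjjj.......
233 jj..jjjj.jjjjj..jj.jjjjjj.jjj.j.j.......
234 ....j.........jjjjj.jjjjjjjjjjjjjj......
235 ..........................j.jjjjjjj.....
236 ........................................
237 ........................................
238 ........................................
239 ............j...........................
240 ............jj..........................
241 ...........jjj..........................
242 ..........jjjj..........................
243 ..........jjjYjj........................
244 .........jjjjjYjj............j..........
245 .........jjjjjjjjjj.........j...........
246 ..
[... 595 characters left out ...]
jjjjjjjjjjjjjj..j..j.j..jjj.
260 ..j..j.j..jjjjjjjjjjjjjjj.j..j.........j
261 .j.jj..j.jjjjjjjjjjjjjjjj......j........
262 .........jj.jjjjjjjjjjjjj...j...j.....j.
263 .........j..jjj.jjjjjj.............jj...
264 ..j.j..j......jjjj............j.........
265 j.....j..jjj.jj....j.jj.j......j....jj.j
266 j.j..j...j...jjjjj.jj.jj.j..jjj.....j...
267 ....jj.jj....j..........................
268 j.......................................
269 ........................................Traceback (most recent call last):
  File "<stdin>", line 9, in <module>
    return umr_minimum(a, axis, None, out, keepdims, initial, where)
ValueError: zero-size array to reduction operation minimum which has no identity
```

Run:
```python
from h import *
s=snapshot("scene");t=snapshot("top")
print("roundtrip",px(t,w(t,193.5,205.3,.095)))
print("tips",px(s,[[.4325+.05,.377,.134],[.4325+.05,.377,.126],[.4325-.05,.37,.134]]))
im=cv2.imread("pics/top0.png");b=im[190:222,176:214]
from numpy import linalg
h=cv2.cvtColor(b,cv2.COLOR_BGR2HSV).astype(int)
for r in range(32): print(r+190,' '.join('%3d'%x for x in h[r,:,2]))
```

```text
roundtrip [[193.5 205.3]]
tips [[402.88083774 241.00524995]
 [402.21367173 243.16655342]
 [398.07794878 215.8795823 ]]
190  88  87  86  85  84  88  93  93 102 101 104 105 104 107 103 111 106 111 120 122 124 121 128 124 122 128 131 128 129 130 128 130 136 131 132 135 128 130
191 101 102 106 109 114 116 118 117 116 126 126 130 124 121 126 123 127 123 126 127 127 128 128 132 131 130 123 129 133 132 132 130 129 127 130 129 127 129
192 124 129 130 128 133 132 131 130 132 129 134 129 121 127 122 130 120 128 130 129 124 133 131 124 130 134 132 129 129 128 129 119 128 123 123 123 120 122
193 131 137 133 133 135 131 132 130 125 125 129 128 129 128 129 126 129 131 128 131 131 127 127 132 133 130 129 130 128 126 120 119 119 122 116 121 120 120
194 131 135 134 129 129 125 127 124 121 124 127 127 127 123 128 127 129 130 129 130 132 131 135 130 127 127 125 125 125 119 122 120 123 123 122 121 125 124
195 126 125 127 123 124 127 122 125 122 128 125 129 130 127 131 125 134 129 130 127 129 129 126 123 122 124 122 121 123 123 125 123 125 128 122 126 125 127
196 118 124 123 127 126 125 124 127 133 130 1
[... 3310 characters left out ...]
 132 143 133 133 138 142 131 135 137 136 135 133 127 132 132 131 132 132 137
218 142 142 136 136 136 138 136 137 138 139 136 138 138 137 136 137 137 138 140 137 135 138 136 135 137 135 134 134 135 134 133 137 132 131 133 134 136 136
219 151 143 128 128 134 136 137 137 137 134 138 136 137 142 137 139 137 131 134 134 141 138 134 137 133 134 133 133 138 135 134 137 134 137 137 140 142 141
220 142 145 132 123 132 136 140 136 137 133 137 132 134 135 134 141 135 135 133 137 134 138 131 132 135 133 140 139 142 143 139 141 141 139 141 144 144 140
221 147 140 126 124 134 136 132 137 136 137 138 134 136 135 136 132 142 139 133 141 136 139 139 139 140 145 142 144 143 148 145 145 146 145 142 144 146 139
```

Run:
```python
from h import *
print(go([.435,.378,.062],YAW))
```

```text
[0.0037, 0.002, 0.079, 0.0015, -0.001, 0.0014]
```

Emit:
arm_command(
  commands=[
    [0.004,0.002,0.02,0,0,0,-1],
    [0.004,0.002,0.05,0,0,0,-1],
    [0.004,0.002,0.07,0,0,0,-1],
    [0.004,0.002,0.079,0,0,0,-1],
    [0.004,0.002,0.079,0,0,0,-1],
    [0.004,0.002,0.079,0,0,0,1],
    [0.004,0.002,0.079,0,0,0,1],
    [0.004,0.002,0.079,0,0,0,1],
    [0.004,0.002,0.079,0,0,0,1],
    [0.004,0.002,0.079,0,0,0,1],
    [0.004,0.002,0.079,0,0,0,1],
  ],
  squeeze=20,
)

```text
clock: 2.98
tool_pos: [0.4356, 0.378, 0.2171]
tcp_rot: [0.683, 0.73, 0.001, 0.0]
wrist_force: [0.3, -1.1, 5.7]
width: 0.0532
grasp_force: 21.0
```

Emit:
arm_command(
  commands=[
    [0,0,0,0,0,0,-1],
    [0,0,0,0,0,0,-1],
    [0,0,0,0,0,0,-1],
    [0,0,0,0,0,0,-1],
    [0,0,0,0,0,-0.18,-1],
    [0,0,0,0,0,-0.36,-1],
    [0,0,0,0,0,-0.54,-1],
    [0,0,0,0,0,-0.72,-1],
    [0,0,0,0,0,-0.9,-1],
    [0,0,0,0,0,-1.08,-1],
    [0,0,0,0,0,-1.26,-1],
    [0,0,0,0,0,-1.44,-1],
    [0,0,0,0,0,-1.571,-1],
    [0,0,0,0,0,-1.571,-1],
    [0,0,0,0,0,-1.571,1],
    [0,0,0,0,0,-1.571,1],
    [0,0,0,0,0,-1.571,1],
    [0,0,0,0,0,-1.571,1],
    [0,0,0,0,0,-1.571,1],
    [0,0,0,0,0,-1.571,1],
  ],
  squeeze=25,
)

```text
clock: 5.48
tool_pos: [0.435, 0.378, 0.2162]
tcp_rot: [-0.033, 0.999, 0.001, 0.0]
wrist_force: [-0.9, 2.7, 4.7]
width: 0.053
grasp_force: 27.0
```

Run:
```python
from h import *
print(sense()["wrist_force"],go([.4943,-.0779,.19],YAW+np.pi/2))
b=cv2.imread("pics/top0.png");v=cv2.cvtColor(b,cv2.COLOR_BGR2GRAY)[178:214,300:332]
for r in range(36): print(r+178,' '.join('%3d'%x for x in v[r]))
s=snapshot("top"); a=np.linspace(0,2*np.pi,60)
for n,r in(("out",.035),("in",.029)):
    p=px(s,np.c_[.4943+r*np.cos(a),-.0779+r*np.sin(a),0*a+.04]);print(n,p.min(0),p.max(0))
```

```text
[-0.92982231  2.74571845  4.72565849] [-0.029, -0.4586, -0.129, 0.0012, 0.0007, 0.0003]
178  62  47  45  45  47  50  52  50  53  48  53  52  53  50  50  58  68  71  68  74  73  65  68  63  53  60  62  59  70  69  65  71
179  71  55  42  40  47  48  52  59  58  55  49  46  49  54  53  66  70  71  76  81  78  76  67  65  57  66  62  57  65  76  68  66
180  69  55  45  42  44  45  51  65  61  58  60  48  52  40  42  54  59  67  86 101 112 104  92  71  56  61  63  60  58  66  77  72
181  71  57  42  38  39  50  69  77  82  77  77  52  45  37  37  52  52  47  76 111 131 136 116  81  64  61  64  59  57  62  70  68
182  74  62  51  36  44  56  84 103 100  87  67  52  59  67  80  82  82  64  61  80 112 132 125  85  67  61  58  55  53  69  76  66
183  74  62  52  49  44  59  95 108  96  60  60  82 107 120 124 130 119 113  97  76  76 107 120  91  66  65  60  53  60  62  72  73
184  78  68  64  58  52  62  91  88  67  60  87 120 144 147 145 148 152 148 138 116  81  71  95  79  64  61  63  61  63  68  70  66
185  74  61  66  62  63  68  84  64  58  90 124 144 146 152 149 146 150 151 148 142 122 
[... 3158 characters left out ...]
5 111  98  95  83  69  73  83  82  83  91  97 108 118
210 130 127 128 127 130 125 130 111  98  96  92  82  78  86  85  84  79  87  86  92  88  86  75  74  76  86  85  95 105 106 110 124
211 130 129 128 127 132 130 126 122 111  96  91  90  87  89  88  87  92 100 110 109 112 111 112 106 109 114 118 113 117 126 126 130
212 127 127 126 128 129 127 123 126 125 117 118 115 114 115 108 112 117 122 122 127 127 127 126 127 129 126 123 126 130 125 128 127
213 120 126 130 125 123 124 124 129 127 126 130 126 124 122 125 125 125 127 126 124 129 125 129 129 124 129 122 127 126 126 124 127
out [306.22900205 180.73189391] [324.67639025 199.09752803]
in [307.81147222 182.30147407] [323.09662223 197.51896975]
```

Emit:
arm_command(
  commands=[
    [0,0,-0.02,0,0,0,1],
    [0,0,-0.06,0,0,0,1],
    [0,-0.01,-0.1,0,0,0,1],
    [0.02,-0.05,-0.129,0,0,0,1],
    [0.02,-0.1,-0.129,0,0,0,1],
    [0.02,-0.15,-0.129,0,0,0,1],
    [0.02,-0.2,-0.129,0,0,0,1],
    [0.02,-0.25,-0.129,0,0,0,1],
    [0.02,-0.3,-0.129,0,0,0,1],
    [0.01,-0.35,-0.129,0,0,0,1],
    [-0.01,-0.4,-0.129,0,0,0,1],
    [-0.025,-0.44,-0.129,0,0,0,1],
    [-0.0293,-0.4574,-0.129,0,0,0,1],
    [-0.0293,-0.4574,-0.1,0,0,0,1],
    [-0.0293,-0.4574,-0.07,0,0,0,1],
    [-0.0293,-0.4574,-0.05,0,0,0,1],
    [-0.0293,-0.4574,-0.04,0,0,0,1],
    [-0.0293,-0.4574,-0.04,0,0,0,1],
    [-0.0293,-0.4574,-0.04,0,0,0,1],
  ],
)

```text
clock: 7.9
tool_pos: [0.4947, -0.0768, 0.2565]
tcp_rot: [-0.033, 0.999, -0.0, 0.001]
wrist_force: [-0.7, -0.7, -1.5]
width: 0.053
grasp_force: 27.2
```

Run:
```python
from h import *
q=sense();print(q["wrist_force"],q["moment"],q["joints"].round(2),go([.4945,-.0767,.0665],YAW+np.pi/2))
a=snapshot("scene")["pixels"];b=snapshot("top")["pixels"]
f=lambda i,x,y,ww,hh:cv2.resize(i[y:y+hh,x:x+ww],(400,300),interpolation=cv2.INTER_CUBIC)
cv2.imwrite("pics/c3.png",np.hstack([f(a,170,130,180,135),f(b,275,150,80,60)])[:,:,::-1])
```

```text
[-0.74588064 -0.71119314 -1.47346091] [-0.03299478 -0.05955415  0.03351333] [-0.28  0.33 -0.39  0.85 -0.   -0.35] [0.0002, 0.0001, 0.0353, -0.0004, 0.0011, 0.0005]
```

View pics/c3.png

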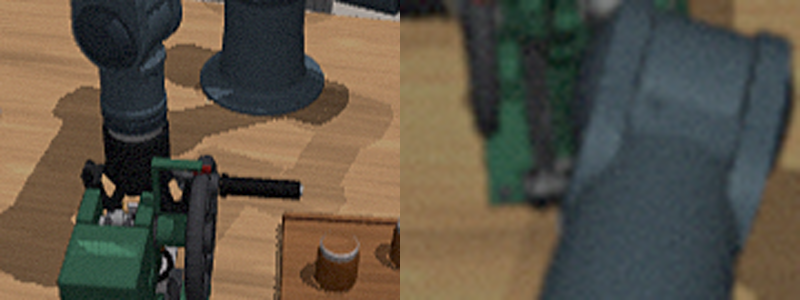

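The arm hides the nest in both views (top crop centre, scene at about (225,215)), so I'll lower by feel.

Emit:
arm_command(
  commands=[
    [0,0,0.01,0,0,0,1],
    [0,0,0.02,0,0,0,1],
    [0,0,0.024,0,0,0,1],
    [0,0,0.027,0,0,0,1],
    [0,0,0.029,0,0,0,1],
    [0,0,0.029,0,0,0,1],
  ],
)

```text
clock: 8.75
tool_pos: [0.4946, -0.0769, 0.2268]
tcp_rot: [-0.033, 0.999, 0.0, 0.0]
wrist_force: [1.1, -0.1, -2.5]
width: 0.0532
grasp_force: 27.2
```

Emit:
arm_command(
  commands=[
    [0,0,0.002,0,0,0,1],
    [0,0,0.004,0,0,0,1],
    [0,0,0.0055,0,0,0,1],
    [0,0,0.0055,0,0,0,1],
  ],
)

```text
clock: 9.25
tool_pos: [0.4946, -0.0768, 0.2213]
tcp_rot: [-0.033, 0.999, 0.0, 0.0]
wrist_force: [1.8, 1.0, -0.5]
width: 0.0528
grasp_force: 27.3
```

Emit:
arm_command(
  commands=[
    [0,0,0,0,0,0,-1],
    [0,0,0,0,0,0,-1],
    [0,0,0,0,0,0,-1],
    [0,0,0,0,0,0,-1],
    [0,0,-0.03,0,0,0,-1],
    [0,0,-0.08,0,0,0,-1],
    [0,0,-0.12,0,0,0,-1],
    [0.05,0,-0.12,0,0,0,0],
    [0.11,0,-0.12,0,0,0,1],
    [0.11,0,-0.1,0,0,0,1],
    [0.11,0,-0.06,0,0,0,1],
    [0.11,0,-0.03,0,0,0,1],
    [0.11,0,-0.01,0,0,0,1],
    [0.11,0,-0.01,0,0,0,1],
  ],
)

```text
clock: 11.0
tool_pos: [0.3835, -0.0837, 0.2301]
tcp_rot: [-0.033, 0.999, 0.001, -0.002]
wrist_force: [-1.0, -0.1, 0.3]
width: -0.0001
grasp_force: 0.0
```

Run:
```python
from h import *
q=sense();print(q["wrist_force"],q["tool_pos"],go([.4187-.015,-.0818,.057],YAW+np.pi/2))
b=snapshot("top")["pixels"];a=snapshot("scene")["pixels"]
f=lambda i,x,y,ww,hh:cv2.resize(i[y:y+hh,x:x+ww],(400,300),interpolation=cv2.INTER_CUBIC)
cv2.imwrite("pics/c4.png",np.hstack([f(a,190,190,120,90),f(b,265,140,92,69)])[:,:,::-1])
```

```text
[-0.9867494  -0.05399757  0.3361666 ] [ 0.38353731 -0.08374329  0.23007515] [-0.0203, 0.0006, 0.0183, 0.0016, -0.0032, 0.0001]
```

View pics/c4.png

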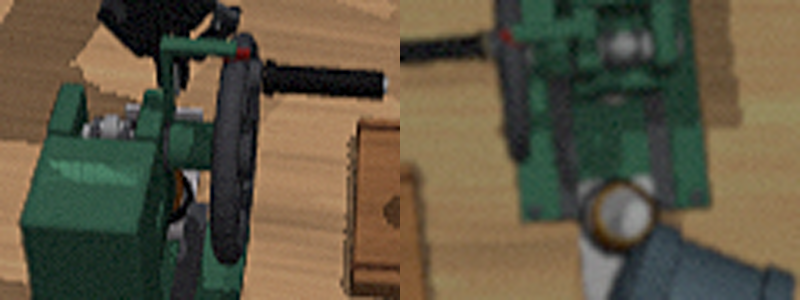

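Top crop: the jar ring sits centred in the nest (about (322,190) in full pixels). Now I'll push the slide, slowly.

Emit:
arm_command(
  commands=[
    [0,0,0.01,0,0,0,1],
    [0,0,0.018,0,0,0,1],
    [-0.008,0,0.018,0,0,0,1],
    [-0.014,0,0.018,0,0,0,1],
    [-0.018,0,0.018,0,0,0,1],
    [-0.022,0,0.018,0,0,0,1],
    [-0.026,0,0.018,0,0,0,1],
    [-0.03,0,0.018,0,0,0,1],
    [-0.034,0,0.018,0,0,0,1],
  ],
)

```text
clock: 12.22
tool_pos: [0.4178, -0.0817, 0.2129]
tcp_rot: [-0.033, 0.999, 0.0, -0.001]
wrist_force: [-5.0, 0.1, 3.1]
width: -0.0
grasp_force: 2.2
```

Emit:
arm_command(
  commands=[
    [-0.005,0,0,0,0,0,1],
    [-0.011,0,0,0,0,0,1],
    [-0.018,0,0,0,0,0,1],
    [-0.025,0,0,0,0,0,1],
    [-0.032,0,0,0,0,0,1],
    [-0.039,0,0,0,0,0,1],
    [-0.046,0,0,0,0,0,1],
    [-0.053,0,0,0,0,0,1],
    [-0.06,0,0,0,0,0,1],
    [-0.067,0,0,0,0,0,1],
    [-0.074,0,0,0,0,0,1],
    [-0.08,0,0,0,0,0,1],
    [-0.086,0,0,0,0,0,1],
    [-0.09,0,0,0,0,0,1],
    [-0.092,0,0,0,0,0,1],
    [-0.092,0,0,0,0,0,1],
  ],
)

```text
clock: 14.22
tool_pos: [0.5104, -0.0752, 0.2127]
tcp_rot: [-0.033, 0.999, 0.001, -0.0]
wrist_force: [-2.2, 1.9, -0.5]
width: -0.0002
grasp_force: 1.5
```

Emit:
arm_command(
  commands=[
    [-0.002,0,0,0,0,0,1],
    [-0.004,0,0,0,0,0,1],
    [-0.006,0,0,0,0,0,1],
  ],
)

```text
clock: 14.6
tool_pos: [0.5158, -0.0749, 0.2127]
tcp_rot: [-0.033, 0.999, 0.001, -0.001]
wrist_force: [-4.0, 2.8, -0.1]
width: -0.0003
grasp_force: 2.1
```

Now 1 mm steps, reading the force each time.

Emit:
arm_command(
  commands=[
    [-0.001,0,0,0,0,0,1],
    [-0.002,0,0,0,0,0,1],
    [-0.003,0,0,0,0,0,1],
  ],
)

```text
clock: 14.98
tool_pos: [0.5188, -0.0747, 0.2127]
tcp_rot: [-0.033, 0.999, 0.001, -0.001]
wrist_force: [-4.5, 4.0, 1.1]
width: -0.0001
grasp_force: 2.0
```

Emit:
arm_command(
  commands=[
    [-0.001,0,0,0,0,0,1],
    [-0.002,0,0,0,0,0,1],
  ],
)

```text
clock: 15.22
tool_pos: [0.5208, -0.0746, 0.2127]
tcp_rot: [-0.033, 0.999, 0.001, -0.001]
wrist_force: [-4.6, 2.6, 0.1]
width: 0.0
grasp_force: 2.0
```

Emit:
arm_command(
  commands=[
    [-0.001,0,0,0,0,0,1],
    [-0.002,0,0,0,0,0,1],
  ],
)

```text
clock: 15.48
tool_pos: [0.5229, -0.0745, 0.2127]
tcp_rot: [-0.033, 0.999, 0.001, -0.001]
wrist_force: [-4.3, 2.6, 0.4]
width: 0.0003
grasp_force: 2.1
```

Emit:
arm_command(
  commands=[
    [-0.001,0,0,0,0,0,1],
  ],
)

```text
clock: 15.6
tool_pos: [0.5239, -0.0743, 0.2127]
tcp_rot: [-0.033, 0.999, 0.001, -0.001]
wrist_force: [-4.3, 3.4, -0.2]
width: 0.0002
grasp_force: 2.0
```

Emit:
arm_command(
  commands=[
    [-0.001,0,0,0,0,0,1],
  ],
)

```text
clock: 15.72
tool_pos: [0.5248, -0.0743, 0.2127]
tcp_rot: [-0.033, 0.999, 0.001, -0.001]
wrist_force: [-4.6, 3.4, 0.2]
width: -0.0001
grasp_force: 2.0
```

Emit:
arm_command(
  commands=[
    [-0.0007,0,0,0,0,0,1],
  ],
)

```text
clock: 15.85
tool_pos: [0.5255, -0.0743, 0.2127]
tcp_rot: [-0.033, 0.999, 0.001, -0.001]
wrist_force: [-4.6, 4.0, -0.1]
width: 0.0001
grasp_force: 2.0
```

Emit:
arm_command(
  commands=[
    [-0.0007,0,0,0,0,0,1],
  ],
)

```text
clock: 15.98
tool_pos: [0.5258, -0.0742, 0.2127]
tcp_rot: [-0.033, 0.999, 0.001, -0.001]
wrist_force: [-7.4, 2.3, 3.4]
width: -0.0
grasp_force: 3.4
```

Emit:
arm_command(
  commands=[
    [-0.0007,0,0,0,0,0,1],
  ],
)

```text
clock: 16.1
tool_pos: [0.526, -0.0742, 0.2127]
tcp_rot: [-0.033, 0.999, 0.001, -0.002]
wrist_force: [-8.4, 2.5, 4.2]
width: -0.0004
grasp_force: 4.3
```

Emit:
arm_command(
  commands=[
    [-0.0007,0,0,0,0,0,1],
  ],
)

```text
clock: 16.23
tool_pos: [0.5262, -0.0741, 0.2127]
tcp_rot: [-0.033, 0.999, 0.001, -0.002]
wrist_force: [-10.5, 1.6, 5.9]
width: 0.0
grasp_force: 5.3
```

Emit:
arm_command(
  commands=[
    [-0.0007,0,0,0,0,0,1],
  ],
)

```text
clock: 16.35
tool_pos: [0.5264, -0.0741, 0.2127]
tcp_rot: [-0.033, 0.999, 0.001, -0.003]
wrist_force: [-12.4, 2.1, 9.0]
width: 0.0001
grasp_force: 6.1
```

The stop is felt: force rises steeply from x=0.5258, and I stopped at about 12 N. Backing off and going above the handle.

Emit:
arm_command(
  commands=[
    [0.01,0,0,0,0,0,1],
    [0.04,0,0,0,0,0,1],
    [0.09,0,0,0,0,0,1],
    [0.11,0,-0.04,0,0,0,1],
    [0.11,0,-0.1,0,0,0.1,0],
    [0.11,0,-0.15,0,0,0.25,-1],
    [0.11,0.03,-0.2,0,0,0.4,-1],
    [0.11,0.07,-0.25,0,0,0.57,-1],
    [0.09,0.12,-0.255,0,0,0.74,-1],
    [0.06,0.16,-0.255,0,0,0.91,-1],
    [0.03,0.17,-0.255,0,0,1.08,-1],
    [0.0,0.17,-0.255,0,0,1.25,-1],
    [-0.03,0.17,-0.255,0,0,1.42,-1],
    [-0.06,0.17,-0.255,0,0,1.571,-1],
    [-0.06,0.17,-0.255,0,0,1.571,-1],
    [-0.06,0.17,-0.255,0,0,1.571,-1],
  ],
)

```text
clock: 18.35
tool_pos: [0.5774, 0.0989, 0.4686]
tcp_rot: [0.683, 0.73, 0.0, 0.0]
wrist_force: [0.4, 0.1, -1.0]
width: 0.0855
grasp_force: 0.0
```

Run:
```python
from h import *
q=sense();print(q["wrist_force"],q["tool_pos"],q["joints"].round(2),go([.595,.0957,.2757],YAW))
b=snapshot("top")["pixels"];a=snapshot("scene")["pixels"]
f=lambda i,x,y,ww,hh:cv2.resize(i[y:y+hh,x:x+ww],(400,300),interpolation=cv2.INTER_CUBIC)
cv2.imwrite("pics/c5.png",np.hstack([f(a,190,140,160,120),f(b,250,110,92,69)])[:,:,::-1])
```

```text
[ 0.40531739  0.07982032 -0.97308932] [0.57737677 0.0988656  0.46855464] [0.06 0.4  0.27 1.45 0.   1.56] [-0.0043, 0.0173, 0.0382, 0.0013, -0.0, 0.0012]
```

View pics/c5.png

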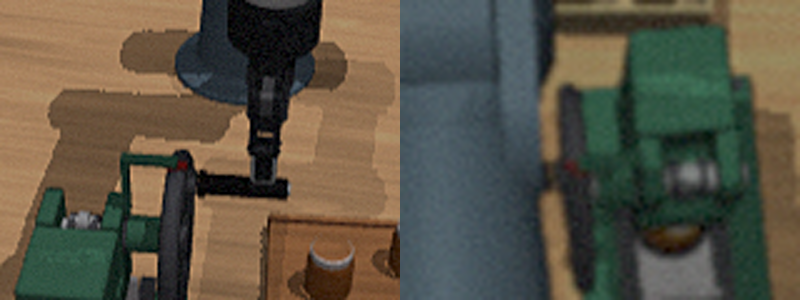

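The scene crop shows the fingers above the outer third of the handle sleeve, and the top crop shows the jar under the ram. Descending and gripping.

Emit:
arm_command(
  commands=[
    [-0.003,0.0173,0,0,0,0,-1],
    [-0.003,0.0173,0.01,0,0,0,-1],
    [-0.003,0.0173,0.025,0,0,0,-1],
    [-0.003,0.0173,0.038,0,0,0,-1],
    [-0.003,0.0173,0.038,0,0,0,-0.2],
    [-0.003,0.0173,0.038,0,0,0,1],
    [-0.003,0.0173,0.038,0,0,0,1],
    [-0.003,0.0173,0.038,0,0,0,1],
    [-0.003,0.0173,0.038,0,0,0,1],
    [-0.003,0.0173,0.038,0,0,0,1],
    [-0.003,0.0173,0.038,0,0,0,1],
    [-0.003,0.0173,0.038,0,0,0,1],
  ],
  squeeze=25,
)

```text
clock: 19.95
tool_pos: [0.5951, 0.0972, 0.4308]
tcp_rot: [0.683, 0.73, 0.001, 0.0]
wrist_force: [0.3, 0.1, 5.0]
width: 0.019
grasp_force: 24.9
```

```bash
cat >> h.py <<'E'
def arc(a,b,n,step=.12,r=.066):
    for t in np.linspace(a,b,n+1)[1:]: print(round(t,3),round(r*(np.sin(t)-np.sin(a)),4),round(-r*(np.cos(t)-np.cos(a)),4))
E
python3 - <<'E'
from h import *
arc(-.094,.7,8)
E
```

```text
0.005 0.0065 -0.0003
0.104 0.0131 0.0001
0.204 0.0195 0.0011
0.303 0.0259 0.0027
0.402 0.032 0.005
0.501 0.0379 0.0078
0.601 0.0435 0.0113
0.7 0.0487 0.0152
```

Emit:
arm_command(
  commands=[
    [0,0.0065,-0.0003,0,0,0,1],
    [0,0.0131,0.0001,0,0,0,1],
    [0,0.0195,0.0011,0,0,0,1],
    [0,0.0259,0.0027,0,0,0,1],
    [0,0.032,0.005,0,0,0,1],
    [0,0.0379,0.0078,0,0,0,1],
    [0,0.0435,0.0113,0,0,0,1],
    [0,0.0487,0.0152,0,0,0,1],
    [0,0.0487,0.0152,0,0,0,1],
  ],
)

```text
clock: 21.08
tool_pos: [0.6436, 0.1011, 0.4128]
tcp_rot: [0.683, 0.73, -0.0, -0.002]
wrist_force: [-0.9, 4.9, -4.3]
width: 0.0195
grasp_force: 24.5
```

Run:
```python
from h import *
print(sense()["wrist_force"],sense()["moment"])
arc(.7,1.6,8)
```

```text
[-0.90017296  4.91868097 -4.29990111] [0.94338437 0.18901893 0.15659239]
0.812 0.0054 0.0051
0.925 0.0102 0.0108
1.038 0.0143 0.0169
1.15 0.0177 0.0235
1.263 0.0204 0.0305
1.375 0.0222 0.0376
1.488 0.0233 0.045
1.6 0.0235 0.0524
```

```bash
cat >> h.py <<'E'
def arc2(c,C,a,b,n,r=.066):
    "rows (angle, tool y, tool z) from commanded (x,z)=c along circle centre C from angle a to b"
    for t in np.linspace(a,b,n+1)[1:]: print(round(t,3),round(C[0]+r*np.sin(t)-c[0],4),round(c[1]-C[1]-r*np.cos(t),4))
E
python3 - <<'E'
from h import *
arc2((.6437,.4155),(.5983,.3648),.756,1.6,8)
E
```

```text
0.862 0.0047 0.0077
0.967 0.0089 0.0132
1.072 0.0126 0.0192
1.178 0.0156 0.0254
1.284 0.0179 0.032
1.389 0.0195 0.0388
1.494 0.0204 0.0457
1.6 0.0206 0.0526
```

Emit:
arm_command(
  commands=[
    [0.0005,0.0047,0.0077,0,0,0,1],
    [0.001,0.0089,0.0132,0,0,0,1],
    [0.0015,0.0126,0.0192,0,0,0,1],
    [0.0015,0.0156,0.0254,0,0,0,1],
    [0.0015,0.0179,0.032,0,0,0,1],
  ],
)

```text
clock: 21.7
tool_pos: [0.6612, 0.103, 0.3824]
tcp_rot: [0.683, 0.73, -0.0, -0.0]
wrist_force: [-3.7, 2.8, 1.8]
width: 0.0191
grasp_force: 25.1
```

Run:
```python
from h import *
q=sense();print(q["wrist_force"],q["moment"],q["tool_pos"])
```

```text
[-3.72117482  2.76528663  1.80261053] [0.51449519 0.63865978 0.16710619] [0.66123075 0.10299435 0.38241691]
```

```bash
cat >> h.py <<'E'
from scipy.optimize import least_squares
def fit(pts,r=.066,c0=(.6,.365)):
    P=np.array(pts); s=P[:,0]+YAW*(P[:,1]-.0972)
    f=least_squares(lambda c:np.hypot(s-c[0],P[:,2]-c[1])-r,c0); C=f.x
    th=np.unwrap(np.arctan2(s-C[0],P[:,2]-C[1])); print("C",C.round(4),"th",th.round(3),"res mm",(f.fun*1e3).round(2)); return C,th
E
python3 - <<'E'
from h import *
C,th=fit([(.5951,.0972,.4308),(.6436,.1011,.4128),(.6612,.103,.3824)])
arc2((.6616,.3835),C,th[-1]+.03,th[-1]+.95,8)
E
```

```text
C [0.5981 0.365 ] th [-0.045  0.764  1.303] res mm [-0.11  0.2  -0.15]
1.448 0.002 0.0104
1.563 0.0025 0.018
1.678 0.0021 0.0256
1.793 0.0009 0.0331
1.908 -0.0012 0.0404
2.023 -0.0042 0.0474
2.138 -0.0079 0.054
2.253 -0.0123 0.0601
```

Emit:
arm_command(
  commands=[
    [0,0.002,0.0104,0,0,0,1],
    [0,0.0025,0.018,0,0,0,1],
    [0,0.0021,0.0256,0,0,0,1],
    [0,0.0009,0.0331,0,0,0,1],
    [0,-0.0012,0.0404,0,0,0,1],
    [0,-0.0042,0.0474,0,0,0,1],
  ],
)

```text
clock: 22.45
tool_pos: [0.657, 0.1027, 0.3366]
tcp_rot: [0.683, 0.73, 0.001, 0.001]
wrist_force: [-6.0, 1.4, 9.9]
width: 0.0192
grasp_force: 25.7
```

Run:
```python
from h import *
q=sense();print(q["wrist_force"],q["tool_pos"])
C,th=fit([(.5951,.0972,.4308),(.6436,.1011,.4128),(.6612,.103,.3824),q["tool_pos"]])
arc2((.6616-.0042,.3835-.0474),C,2.04,3.0,8)
```

```text
[-6.03690568  1.42345032  9.86188122] [0.65696876 0.10269421 0.33655856]
C [0.598  0.3651] th [-0.043  0.766  1.305  2.018] res mm [-0.21  0.23 -0.05 -0.13]
2.16 -0.0046 0.0077
2.28 -0.0094 0.014
2.4 -0.0149 0.0197
2.52 -0.021 0.0247
2.64 -0.0277 0.0289
2.76 -0.0349 0.0323
2.88 -0.0424 0.0348
3.0 -0.0501 0.0364
```

Run:
```python
from h import *
arc2((.6616-.0042,.3835-.0474),(.598,.3651),2.04,3.0,8,.0655)
```

```text
2.16 -0.0049 0.0074
2.28 -0.0097 0.0137
2.4 -0.0152 0.0193
2.52 -0.0213 0.0242
2.64 -0.0279 0.0284
2.76 -0.035 0.0318
2.88 -0.0425 0.0343
3.0 -0.0502 0.0358
```

Emit:
arm_command(
  commands=[
    [0,-0.005,0.0075,0,0,0,1],
    [0,-0.0098,0.0137,0,0,0,1],
    [0,-0.0152,0.0193,0,0,0,1],
    [0,-0.0213,0.0242,0,0,0,1],
  ],
)

```text
clock: 22.95
tool_pos: [0.6378, 0.1011, 0.3137]
tcp_rot: [0.683, 0.73, 0.003, 0.003]
wrist_force: [2.4, 2.1, 6.8]
width: 0.0191
grasp_force: 25.7
```

Run:
```python
from h import *
q=sense();print(q["wrist_force"],q["tool_pos"])
C,th=fit([(.5951,.0972,.4308),(.6436,.1011,.4128),(.6612,.103,.3824),(.657,.1027,.3366),q["tool_pos"]])
for r in(.066,.0655):arc2((.6574-.0213,.3361-.0242),C,th[-1]+.02,th[-1]+.99,8,r)
```

```text
[2.39097571 2.05598255 6.83318267] [0.63781851 0.10111277 0.31373719]
C [0.5978 0.3653] th [-0.041  0.771  1.309  2.02   2.478] res mm [-0.48  0.16  0.05  0.16 -0.53]
2.62 -0.0054 0.0038
2.741 -0.0126 0.0073
2.862 -0.0201 0.01
2.983 -0.0279 0.0117
3.105 -0.0359 0.0125
3.226 -0.0439 0.0123
3.347 -0.0518 0.0112
3.468 -0.0595 0.0091
2.62 -0.0057 0.0033
2.741 -0.0128 0.0069
2.862 -0.0203 0.0095
2.983 -0.028 0.0113
3.105 -0.0359 0.012
3.226 -0.0438 0.0118
3.347 -0.0517 0.0107
3.468 -0.0594 0.0086
```

Emit:
arm_command(
  commands=[
    [0,-0.0057,0.0033,0,0,0,1],
    [0,-0.0128,0.0069,0,0,0,1],
    [0,-0.0203,0.0095,0,0,0,1],
    [0,-0.028,0.0113,0,0,0,1],
    [0,-0.0359,0.012,0,0,0,1],
  ],
)

```text
clock: 23.58
tool_pos: [0.6007, 0.0981, 0.2991]
tcp_rot: [0.684, 0.73, 0.0, 0.002]
wrist_force: [3.6, -2.5, -0.0]
width: 0.0189
grasp_force: 25.3
```

Run:
```python
from h import *
q=sense();print(q["wrist_force"],q["tool_pos"])
C,th=fit([(.5951,.0972,.4308),(.6436,.1011,.4128),(.6612,.103,.3824),(.657,.1027,.3366),(.6378,.1011,.3137),q["tool_pos"]])
arc2((.6361-.0359,.3119-.012),(.598,.3652),th[-1]+.03,th[-1]+.83,7,.066)
```

```text
[ 3.5871638  -2.45078426 -0.02067285] [0.60071572 0.09811378 0.29913448]
C [0.5978 0.3652] th [-0.041  0.77   1.308  2.019  2.478  3.096] res mm [-0.4   0.22  0.07  0.12 -0.58  0.18]
3.24 -0.0087 0.0004
3.355 -0.0162 -0.0008
3.469 -0.0234 -0.0028
3.583 -0.0304 -0.0056
3.698 -0.037 -0.0092
3.812 -0.0432 -0.0136
3.926 -0.0488 -0.0186
```

Emit:
arm_command(
  commands=[
    [-0.0003,-0.0087,0.0004,0,0,0,1],
    [-0.0006,-0.0162,-0.0008,0,0,0,1],
    [-0.001,-0.0234,-0.0028,0,0,0,1],
    [-0.001,-0.0304,-0.0056,0,0,0,1],
    [-0.001,-0.037,-0.0092,0,0,0,1],
    [-0.001,-0.0432,-0.0136,0,0,0,1],
  ],
)

```text
clock: 24.32
tool_pos: [0.5567, 0.0943, 0.3132]
tcp_rot: [0.684, 0.73, -0.001, 0.001]
wrist_force: [5.1, -6.3, -1.0]
width: 0.0193
grasp_force: 25.3
```

Run:
```python
from h import *
q=sense();print(q["wrist_force"],q["tool_pos"])
C,th=fit([(.5951,.0972,.4308),(.6436,.1011,.4128),(.6612,.103,.3824),(.657,.1027,.3366),(.6378,.1011,.3137),(.6007,.0981,.2991),q["tool_pos"]])
arc2((.6002-.0432,.2999+.0136),(.598,.3652),th[-1]+.03,th[-1]+1.0,8,.066)
```

```text
[ 5.14383877 -6.3478267  -1.01125198] [0.55669062 0.09431767 0.31318307]
C [0.5977 0.3652] th [-0.039  0.77   1.307  2.017  2.476  3.095  3.812] res mm [-0.31  0.34  0.18  0.16 -0.6   0.13  0.32]
3.963 -0.0073 -0.0067
4.084 -0.0124 -0.0129
4.205 -0.0167 -0.0197
4.327 -0.0202 -0.0269
4.448 -0.0227 -0.0345
4.569 -0.0243 -0.0423
4.69 -0.025 -0.0503
4.812 -0.0247 -0.0582
```

Emit:
arm_command(
  commands=[
    [-0.0007,-0.0073,-0.0067,0,0,0,1],
    [-0.0014,-0.0124,-0.0129,0,0,0,1],
    [-0.002,-0.0167,-0.0197,0,0,0,1],
    [-0.002,-0.0202,-0.0269,0,0,0,1],
    [-0.002,-0.0227,-0.0345,0,0,0,1],
    [-0.002,-0.0243,-0.0423,0,0,0,1],
  ],
)

```text
clock: 25.08
tool_pos: [0.5325, 0.0916, 0.3555]
tcp_rot: [0.683, 0.73, -0.0, -0.0]
wrist_force: [5.2, -1.8, -4.0]
width: 0.019
grasp_force: 25.0
```

Run:
```python
from h import *
q=sense();print(q["wrist_force"],q["tool_pos"])
C,th=fit([(.5951,.0972,.4308),(.6436,.1011,.4128),(.6612,.103,.3824),(.657,.1027,.3366),(.6378,.1011,.3137),(.6007,.0981,.2991),(.5567,.0943,.3132),q["tool_pos"]])
arc2((.557-.0243,.3135+.0423),(.598,.3652),th[-1]+.03,th[-1]+1.0,8,.066)
```

```text
[ 5.16875024 -1.7885219  -4.02026208] [0.53250981 0.09162614 0.3555342 ]
C [0.5976 0.3652] th [-0.039  0.77   1.307  2.017  2.476  3.094  3.811  4.566] res mm [-0.31  0.38  0.23  0.21 -0.56  0.14  0.26  0.19]
4.718 -0.0007 -0.0097
4.839 -0.0002 -0.0177
4.96 0.0013 -0.0256
5.081 0.0037 -0.0332
5.203 0.0071 -0.0405
5.324 0.0113 -0.0473
5.445 0.0162 -0.0536
5.566 0.0219 -0.0592
```

Emit:
arm_command(
  commands=[
    [0,0.0,-0.0097,0,0,0,1],
    [0,0.0002,-0.0177,0,0,0,1],
    [0.0003,0.0015,-0.0256,0,0,0,1],
    [0.0005,0.0038,-0.0332,0,0,0,1],
    [0.0005,0.0071,-0.0405,0,0,0,1],
    [0.0005,0.0113,-0.0473,0,0,0,1],
  ],
)

```text
clock: 25.82
tool_pos: [0.5438, 0.0927, 0.4027]
tcp_rot: [0.683, 0.73, -0.001, -0.001]
wrist_force: [0.1, -2.8, -4.9]
width: 0.0191
grasp_force: 24.8
```

Run:
```python
from h import *
q=sense();print(q["wrist_force"],q["tool_pos"])
C,th=fit([(.5951,.0972,.4308),(.6436,.1011,.4128),(.6612,.103,.3824),(.657,.1027,.3366),(.6378,.1011,.3137),(.6007,.0981,.2991),(.5567,.0943,.3132),(.5325,.0916,.3555),q["tool_pos"]])
arc2((.5327+.0113,.3558+.0473),C,th[-1]+.03,2*np.pi,8,.066)
```

```text
[ 0.09224297 -2.75080243 -4.89237773] [0.54384424 0.09270588 0.40274109]
C [0.5977 0.3651] th [-0.039  0.77   1.307  2.017  2.476  3.095  3.811  4.566  5.32 ] res mm [-0.29  0.38  0.22  0.18 -0.59  0.12  0.26  0.23 -0.11]
5.466 0.0055 -0.0072
5.583 0.0111 -0.0125
5.7 0.0173 -0.0171
5.816 0.024 -0.021
5.933 0.031 -0.024
6.05 0.0384 -0.0263
6.167 0.046 -0.0276
6.283 0.0537 -0.028
```

Emit:
arm_command(
  commands=[
    [0,0.0055,-0.0072,0,0,0,1],
    [0.0003,0.0111,-0.0125,0,0,0,1],
    [0.0006,0.0173,-0.0171,0,0,0,1],
    [0.0008,0.024,-0.021,0,0,0,1],
    [0.001,0.031,-0.024,0,0,0,1],
    [0.001,0.0384,-0.0263,0,0,0,1],
    [0.001,0.046,-0.0276,0,0,0,1],
    [0.001,0.0537,-0.028,0,0,0,1],
    [0.001,0.0542,-0.028,0,0,0,1],
  ],
)

```text
clock: 26.95
tool_pos: [0.5991, 0.0975, 0.431]
tcp_rot: [0.683, 0.73, 0.001, 0.001]
wrist_force: [0.6, -2.9, -1.6]
width: 0.019
grasp_force: 25.1
```

Run:
```python
from h import *
q=sense();print(q["wrist_force"],q["tool_pos"])
C,th=fit([(.5951,.0972,.4308),(.6436,.1011,.4128),(.6612,.103,.3824),(.657,.1027,.3366),(.6378,.1011,.3137),(.6007,.0981,.2991),(.5567,.0943,.3132),(.5325,.0916,.3555),(.5438,.0927,.4027),q["tool_pos"]])
```

```text
[ 0.63920875 -2.87134134 -1.55103647] [0.59908196 0.09752667 0.43099349]
C [0.5976 0.3651] th [-0.039  0.77   1.307  2.016  2.476  3.095  3.812  4.567  5.319  6.305] res mm [-0.27  0.4   0.23  0.17 -0.6   0.09  0.24  0.22 -0.09 -0.11]
```

Emit:
arm_command(
  commands=[
    [0,0,0,0,0,0,-1],
    [0,0,0,0,0,0,-1],
    [0,0,0,0,0,0,-1],
    [0,0,0,0,0,0,-1],
    [0,0,0,0,0,0,-1],
    [0,0,-0.02,0,0,0,-1],
    [0,0,-0.05,0,0,0,-1],
    [0.03,-0.03,-0.06,0,0,0,-1],
    [0.08,-0.08,-0.06,0,0,0,-1],
    [0.13,-0.13,-0.06,0,0,0,-1],
    [0.19,-0.16,-0.06,0,0,0,-1],
    [0.25,-0.16,-0.06,0,0,0,-1],
    [0.3,-0.18,-0.06,0,0,0,-1],
    [0.3,-0.2,-0.06,0,0,0,-1],
    [0.3,-0.2,-0.06,0,0,0,-1],
  ],
)

```text
clock: 28.82
tool_pos: [0.3774, 0.3843, 0.4908]
tcp_rot: [0.682, 0.731, 0.0, -0.0]
wrist_force: [-0.1, 0.2, 1.2]
width: 0.0853
grasp_force: 0.0
```

Run:
```python
from h import *
b=snapshot("top")["pixels"];a=snapshot("scene")["pixels"];o=cv2.imread("pics/top0.png")[:,:,::-1]
f=lambda i,x,y,ww,hh:cv2.resize(i[y:y+hh,x:x+ww],(400,300),interpolation=cv2.INTER_CUBIC)
cv2.imwrite("pics/c6.png",np.vstack([np.hstack([f(a,180,185,180,135),f(b,250,110,136,102)]),np.hstack([f(a,0,0,560,420),f(o,250,110,136,102)])])[:,:,::-1])
print(sense()["tool_pos"])
```

```text
[0.37893211 0.38332094 0.49076136]
```

View pics/c6.png

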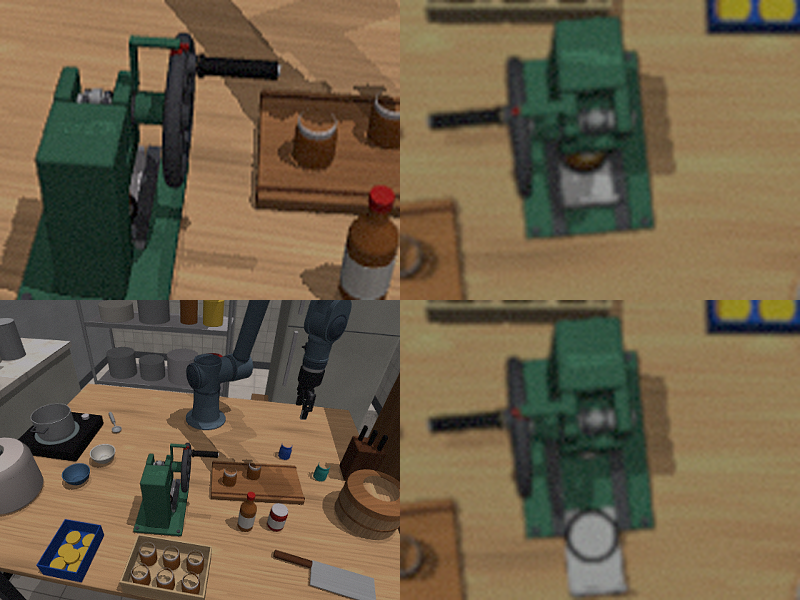

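The press stands where it was (bed corners at the same pixels before and after). The slide is home with the jar under the ram, and the handle is at the top by the pointer's red mark. Handing in.

```bash
python3 -c "
from h import *
print(finish_job())"
```

```text
the job is handed in; nothing more can be done
None
```

The job is handed in at about 29 s: the yellow-lidded jar is in the nest, the slide is home against its stop, and the handwheel has gone one turn back to the top. The press did not move. The lid itself was hidden under the ram in the last pictures, so I only know it was pressed from the extra force felt on the handle.

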